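Third hand: press a divider against the back of a spice rack

TASK

I am putting together this small wooden spice rack: take the taller of the two loose boards, stand it upright in the groove of the rack's base, fully down, then slide it along the groove and press it against the back board with a steady push of about 10 newtons (never more than 20). Keep pressing steadily for three seconds, and finish while still gripping the board and pressing, so that I can drive the screws from behind. Leave the shorter board, the screwdriver and the spice jars where they are.

Things in the scene. Friction and masses are not known exactly. Their poses are not given: they have to be found in the camera images.
- divider_mid (a point): centre of the tall loose board to be fitted, light wood, 110 mm long (its x) by 14 mm thick (its y) by 110 mm high (its z); at the start it stands upright on the worktop on its 110 x 14 mm edge, so its centre is 55 mm above the worktop. It is the same either way round. About 0.12 kg
- short_board_mid (a point): centre of the shorter loose board, 110 x 14 x 60 mm, same wood, standing upright beside the tall one (either may be on the left), its centre 30 mm above the worktop; to be left alone
- groove (a point): middle of the floor of the groove in the rack's base. The light-wood rack is fixed and does not move. The groove is 18 mm wide (y), 150 mm long along x (from x = -75 mm at its open front end to x = +75 mm at the back board's face; +x points to the back board), and 12 mm deep, the uppermost 3 mm chamfered wider; its floor is 8 mm and the base's top 20 mm above the worktop. Two end cheeks 14 mm thick run along x at y = +-103 mm, their tops 60 mm above the worktop
- back_face (a point): middle of the front face of the back board (an upright wooden board 188 mm wide, 12 mm thick, its lower edge 22 mm and its top 120 mm above the worktop) that closes the groove's far end. It looks to the rack's -x. It rests on springs in two steel brackets behind it, which start 20 mm behind its rear face
- back (a joint): how far the sprung back board has been pushed back, along the rack's +x, in m: 0 untouched, stop at 0.016; the springs push back with 1.5 N per mm (10 N at 0.0067)
- screwdriver_grip (a point): middle of the handle of a screwdriver lying on the worktop to the left of the rack, to be left alone
- jar_mid (a point): centre of a loose spice jar, 41 mm in diameter and 105 mm high, standing on the worktop to the right behind the rack, to be left alone (further jars, a canister, a mill, a mug, an onion and a garlic stand round the work and are fixed)
There are look-alikes about, which are no part of the job. Leave any blue or pink look-alike of the part that bears divider_mid alone.

How it is judged:
On the way, in this order (a step that is already met when the one before it is completed fails the run):
1. the tall board stands upright in the groove, fully down, not yet pressed against the back board (z of divider_mid in the frame of groove between 0.05 and 0.059 m and y of divider_mid in the frame of groove between -0.005 and 0.005 m and x of divider_mid in the frame of groove above -0.05 m and angle between the x axis of divider_mid and the x axis of groove, either way round below 0.06 rad and angle between divider_mid's own z axis and vertical below 0.06 rad and contact force between divider and back below 3 N), for 0.1 s.
2. the tall board, gripped and still fully down in the groove, is pressed against the back board with 5 to 15 N for 2.5 s (z of divider_mid in the frame of groove between 0.05 and 0.059 m and y of divider_mid in the frame of groove between -0.005 and 0.005 m and x of divider_mid in the frame of groove above -0.05 m and angle between the x axis of divider_mid and the x axis of groove, either way round below 0.06 rad and angle between divider_mid's own z axis and vertical below 0.06 rad and contact force between divider and back between 5 and 15 N and contact force between the fingers and divider above 2 N), for 2.5 s.
At the end, for the whole second after the job is handed in: The tall board stands upright (within 0.06 rad) in the groove, its lower edge within 4 mm of the groove's floor and in line with the groove, is still gripped, at rest, and presses on the back board with 5 to 15 N (all of step 2 and linear speed of divider below 0.01 m/s); the arm keeps its last pose, push and grip.
It fails at once if the tall board is pushed against the back board with more than 20 N (contact force between divider and back above 20 N).
It fails at once if the short board is moved more than 20 mm (distance of short_board_mid from where it was at the start of the episode above 0.02 m).
It fails at once if the screwdriver is moved more than 20 mm (distance of screwdriver_grip from where it was at the start of the episode above 0.02 m).
It fails at once if the loose spice jar is moved more than 20 mm (distance of jar_mid from where it was at the start of the episode above 0.02 m).
It also fails if it takes over 56 s, if anything falls off the work surface, if the arm or the gripper's body presses on something with over 40 N, if the wrist force passes 120 N, or if a joint passes its speed limit or range.

ROBOT

A 6-joint arm with a two-finger parallel gripper is mounted at the origin on the work surface; the furniture and walls round the work are solid. World frame = base frame: x ahead of the robot, y to its left, z up, the work surface at z = 0. Lengths are in m, angles in rad, forces in N, time in s.
With the tool pointing down it reaches from about 0.25 to 0.775 m from the base axis. Payload 4 kg.
Tool frame: the origin (TCP) lies between the finger pads; the fingertips stand 14 mm ahead of it and the grasp point (between the pads) lies 5 mm behind it (tip_reach is the distance from the TCP to the fingertips, in m); z points along the fingers, y is the line along which they close (so a half turn about z gives the same grasp; the last joint's range is limited). The gripper opens to 94 mm and grips with 3 to 60 N. Pads are 16 mm wide; open, the fingers measure 119 mm over their backs; the gripper's body (75 mm by 177 mm) begins 78 mm behind the grasp point.
Start: joints at [1.224, 0.087, 1.371, -0, 1.684, -0.103], TCP at [0.133, 0.534, 0.22] pointing down, gripper open.
Joint ranges: [-3.1, 3.1], [-0.76, 2.03], [0.27, 2.55], [-1.08, 4.22], [0.17, 2.65], [-2.57, 2.57]. Speed limits (rad/s): [2.79, 2.79, 3.14, 3.14, 3.14, 3.14].

INTERFACE

Orientations are given as [roll, pitch, yaw] about the fixed x, y, z axes, in that order (R = Rz(yaw) Ry(pitch) Rx(roll)).
In Python, from bench import * gives the robot as it stands. The module is installed in compiled form; this text tells all that it offers.
- The arm moves only by the tool servo_tool, never from a script. Its argument "targets" is a list of rows, each a list of 4 numbers: the shift along the tool's x, y, z in cm, then the turn about the tool's z in degrees. A call has 1 to 8 rows; each row is the pose to reach, as a shift and turn from the pose commanded when the call began, along the tool's axes at that moment; what a row does not reach only later rows make up. A row lasts 1/8 s, in which the tool goes at most 62.5 mm and 10.7 degrees, less where a joint would pass 70% of its speed; a pose out of reach is approached as far as the arm can. A call with a gripper value outside its range is refused whole. "claw" is the closure in counts, from 0 (fully open) to 255 (shut), set as the call begins (left out, the last holds). The fingers move at their own pace and stop on an object; the grip force is fixed at half the most. Time passes only in rows, so rows that repeat a pose let the fingers close. It gives the time, the measured TCP pose, the force, the opening and the grip force at its end, in the units of the state.
- get_obs(): the state, without advancing time (a new reading comes with each control period).
- snapshot(name): name is "scene" or "top"; returns the picture (400x640x3 uint8, blue, green, red); there is no depth.
- camera_model(name): a dict with "camera_matrix" (3x3 intrinsics, pixels), "camera_from_world" (4x4, takes a point from world to camera coordinates). Camera axes: x right, y up, looking along -z (the intrinsics and any distortion apply to the point x, -y, -z); pixel columns grow to the right and rows downward; lengths in m; the calibration is good to about 2 mm. A picture is of the moment at which its call begins. camera_model takes no time and is no camera call.
- close_job(): hands the job in; it is judged then, once.
The state is a dict: "time": time; "joint_positions": joint angles; "qvel": joint speeds; "joint_torque": joint torques, N m; "tool_pos": TCP position; "ee_rot": TCP orientation; "wrist_force": force on the tool from outside, world axes, zero at the start; "wrist_torque": the same for the moment, N m; "width": finger opening in m; "finger_force": force on a finger pad.
Only numpy, scipy, OpenCV 4.12 (cv2) and the standard library are available. Lean on these libraries where they do the work, as an engineer would, in place of code of your own. Each camera call takes 0.05 s, during which the arm holds its last target. There are 200 camera calls.

## Working session

There is one attempt and no reset: what is moved stays moved. The work goes in short steps, Python scripts to look and compute and a tool call to move; the robot and the scene stay as the last step left them, time stands still between calls to the robot, and variables do not carry over. Pictures are saved under pics/ and viewed, at most 10 in all, crops included, and the job is handed in when it is done.

Besides the shell and the picture viewer there is one more tool, called as name([rows], argument=value, ...), one row to a line, values as JSON. servo_tool: Moves the arm, as the interface text tells. Its arguments: {"type":"object","properties":{"targets":{"type":"array"},"claw":{"type":"number"}},"required":["targets"]}

```bash
mkdir -p pics; python3 - <<'E'
from bench import *
import cv2,numpy as np
o=get_obs();print(o)
for n in("scene","top"):
    cv2.imwrite(f"pics/{n}0.png",snapshot(n));m=camera_model(n);print(n,m["camera_matrix"],m["camera_from_world"],[k for k in m])
E
```

```text
{'time': 0.0, 'joint_positions': array([ 1.22390323e+00,  8.79746049e-02,  1.37224878e+00, -1.97444585e-05,
        1.68361025e+00, -1.03084762e-01]), 'qvel': array([ 0.00012871,  0.00048599, -0.00040655,  0.00038806, -0.00070319,
       -0.00071107]), 'joint_torque': array([-6.24705699e-04, -3.40178311e+01, -3.02429187e+01,  7.17062526e-02,
        3.26794235e-02, -1.69090763e-04]), 'tool_pos': array([0.13259415, 0.53323917, 0.21829622]), 'ee_rot': array([-3.13936155e+00, -2.11082036e-04,  2.89778188e+00]), 'wrist_force': array([ 0.74159109, -0.81408981,  0.23659545]), 'wrist_torque': array([ 0.02379515,  0.07000715, -0.04746947]), 'finger_force': 0.0, 'width': 0.0938018017573224}
scene [[483.12272478   0.         323.41013929]
 [  0.         483.12272478 200.35093914]
 [  0.           0.           1.        ]] [[ 0.7087531  -0.70523833 -0.01754835 -0.36786133]
 [ 0.5449068   0.53148506  0.64853698 -0.27172771]
 [-0.44804644 -0.46921481  0.76098084 -1.28789222]
 [ 0.          0.          0.          1.        ]] ['camera_matrix', 'camera_from_world']
top [[494.99321415   0.         314.56962569]
 [  0.         494.99321415 199.31534753]
 [  0.           0.           1.        ]] [[-4.11257166e-01 -9.11518536e-01  1.22581149e-03  1.50011008e-01]
 [ 7.61624139e-01 -3.42888637e-01  5.49869124e-01 -4.44660188e-01]
 [-5.00795582e-01  2.27071225e-01  8.35249929e-01 -1.50910834e+00]
 [ 0.00000000e+00  0.00000000e+00  0.00000000e+00  1.00000000e+00]] ['camera_matrix', 'camera_from_world']
```

View pics/scene0.png

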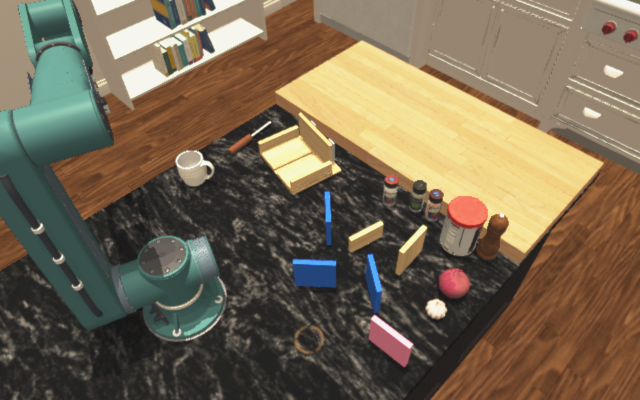

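View pics/top0.png

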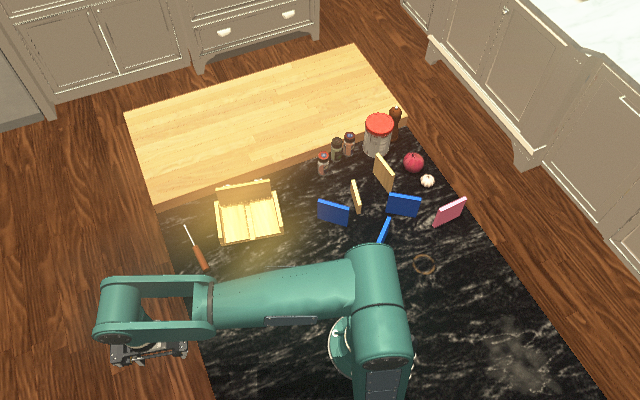

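Scene picture: two wooden boards at (366,237), which looks low, and (411,250), which looks tall. The blue boards are at (328,218), (315,273) and (374,284), and a pink one is at (390,341). The rack is at (300,157) and the screwdriver at (250,137). Top picture: the wooden boards are at (356,196) and (383,173), and the rack is at (249,212). The board at scene (411,250) / top (383,173) fits the tall light-wood board. I'll enlarge to confirm and to pick corners.

```bash
python3 - <<'E'
import cv2,numpy as np
s=cv2.imread("pics/scene0.png");t=cv2.imread("pics/top0.png")
def c(im,x,y,w=80,h=60):
    a=cv2.resize(im[y:y+h,x:x+w],(w*5,h*5),interpolation=cv2.INTER_CUBIC)
    for i in range(0,w,10):
        cv2.line(a,(i*5,0),(i*5,5),(0,0,255),1); 
        if i%20==0: cv2.putText(a,str(x+i),(i*5,14),0,.35,(0,255,255),1)
    for i in range(0,h,10):
        cv2.line(a,(0,i*5),(5,i*5),(0,0,255),1); cv2.putText(a,str(y+i),(6,i*5+4),0,.35,(0,255,255),1)
    return a
cv2.imwrite("pics/crop1.png",np.vstack([np.hstack([c(s,345,218),c(t,340,150)]),np.hstack([c(s,258,113,85,80)[:300*1,:400] if 0 else cv2.resize(c(s,255,112,90,80),(400,300)),cv2.resize(c(t,208,172,80,80),(400,300))])]))
E
```

```text
(no output)
```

View pics/crop1.png

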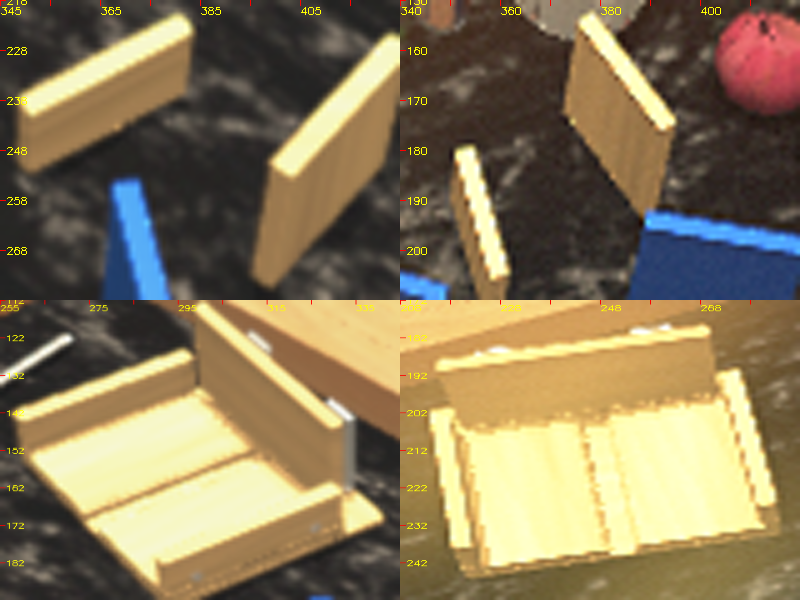

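The crop confirms it: wooden board at scene (411,250) / top (383,173) is clearly about twice as high as the one at (366,237) / (356,196), so it is the tall one. The groove runs in scene from about (275,171) to (314,153). Next I fit the poses.

```bash
cat > h.py <<'E'
import cv2,numpy as np
from scipy.optimize import least_squares,minimize
from bench import *
M={n:camera_model(n) for n in("scene","top")}
def proj(n,P):
    m=M[n];P=np.atleast_2d(P);c=P@m["camera_from_world"][:3,:3].T+m["camera_from_world"][:3,3]
    c=c*[1,-1,-1];u=c@m["camera_matrix"].T;return u[:,:2]/u[:,2:]
def place(p,L):  # p=x,y,yaw ; local pts
    c,s=np.cos(p[2]),np.sin(p[2]);L=np.atleast_2d(L).astype(float)
    return np.c_[p[0]+c*L[:,0]-s*L[:,1],p[1]+s*L[:,0]+c*L[:,1],L[:,2]]
def box(cx,cy,cz): return np.array([[a,b,c] for a in cx for b in cy for c in cz],float)
def wood(im):
    h=cv2.cvtColor(im,cv2.COLOR_BGR2HSV);return ((h[...,0]>8)&(h[...,0]<32)&(h[...,1]>60)&(h[...,2]>95)).astype(np.uint8)
def sil(n,P):
    q=proj(n,P);S=8;a=np.zeros((400,640),np.uint8)
    hull=cv2.convexHull((q*4).astype(np.float32));big=np.zeros((1600,2560),np.uint8)
    cv2.fillConvexPoly(big,np.round((hull+1.5)*16).astype(np.int32),255,shift=4);return cv2.resize(big,(640,400),interpolation=cv2.INTER_AREA)/255.
E
cat > m1.py <<'E'
from h import *
im={n:cv2.imread(f"pics/{n}0.png") for n in M}
H=.11
def fitboard(H,pix,p0):
    w={}
    for n in M:
        k,l=cv2.connectedComponents(wood(im[n]));r=l[pix[n][1],pix[n][0]];w[n]=(l==r)*1.0;print(n,r,w[n].sum())
    B=box([-.055,.055],[-.007,.007],[0,H])
    f=lambda p:sum(np.abs(sil(n,place(p,B))-w[n]).sum() for n in M)
    best=min((minimize(f,[*p0,a],method="Nelder-Mead",options=dict(initial_simplex=np.array([[*p0,a],[p0[0]+.01,p0[1],a],[p0[0],p0[1]+.01,a],[*p0,a+.2]]))) for a in np.arange(0,3.1,.4)),key=lambda r:r.fun)
    print(H,best.x,best.fun);return best.x
def ray(pts,z):
    return least_squares(lambda x:np.concatenate([(proj(n,[x[0],x[1],z])[0]-pts[n]) for n in pts]),[.5,0]).x
t=fitboard(.11,dict(scene=(405,258),top=(380,178)),ray(dict(scene=(411,250),top=(383,173)),.055))
s=fitboard(.06,dict(scene=(366,237),top=(356,196)),ray(dict(scene=(366,237),top=(356,196)),.03))
S=lambda x,y:np.array([255+x/4.444,112+(y-300)/3.75]);T=lambda x,y:np.array([208+(x-400)/5,172+(y-300)/3.75])
obs=[("scene",(.075,-.094,.12),S(330,430)),("scene",(-.075,0,.02),S(88,522)),("scene",(.075,0,.02),S(262,453)),
("top",(.075,.094,.12),T(440,370)),("top",(.075,-.094,.12),T(712,336)),("top",(-.075,0,.02),T(622,552)),("top",(.075,0,.02),T(598,422))]
r=least_squares(lambda p:np.concatenate([proj(n,place(p,L))[0]-o for n,L,o in obs]),[.6,.3,0.3])
print(r.x,r.fun.round(1));g=r.x
for nm,n,c in(("a","scene",(255,110,175,170)),("b","top",(205,140,195,120))):
    x,y,w,h=c;a=cv2.resize(im[n][y:y+h,x:x+w],None,fx=4,fy=4,interpolation=cv2.INTER_CUBIC)
    def ln(P,Q,col):
        q=proj(n,np.array([P,Q]));cv2.polylines(a,[np.round(((q-[x,y])*4+1.5)*16).astype(int)],False,col,1,cv2.LINE_AA,4)
    def bx(p,B,col):
        W=place(p,B)
        for i in range(8):
            for k in(1,2,4):
                if not i&k: ln(W[i],W[i|k],col)
    bx(t,box([-.055,.055],[-.007,.007],[0,.11]),(0,0,255));bx(s,box([-.055,.055],[-.007,.007],[0,.06]),(255,0,0))
    bx(g,box([.075,.087],[-.094,.094],[.022,.12]),(255,0,255));bx(g,box([-.075,.075],[-.009,.009],[.008,.02]),(0,0,255));bx(g,box([-.075,.075],[.096,.11],[.02,.06]),(0,160,0));bx(g,box([-.075,.075],[-.11,-.096],[.02,.06]),(0,160,0))
    if nm=="a": A=a
    else: cv2.imwrite("pics/ov_top.png",a)
cv2.imwrite("pics/ov_scene.png",A[:600,:])
np.save("fit.npy",np.array([t,s,g]))
E
time python3 m1.py
```

```text
scene 45 630.0
top 1 163516.0
0.11 [ 0.51677806 -0.34084294  0.0711756 ] 163266.54901960786
scene 44 514.0
top 124 170.0
0.06 [ 0.48077296 -0.21133827  2.91415471] 268.9529411764706
[ 0.5482216   0.16512102 -0.2105749 ] [-0.6  0.4 -0.4 -0.4 -0.4  0.1  0.   0.7  0.5  0.2  0.6 -0.6 -0.7 -2. ]
real	0m11.287s
user	0m15.213s
sys	0m3.361s
```

```bash
python3 - <<'E'
import re
s=open("m1.py").read()
i=s.index("t=fitboard");j=s.index("S=lambda")
s=s[:i]+'''h,k=.055,.007
def lsq(obs,p0):
    r=least_squares(lambda p:np.concatenate([proj(n,place(p,L))[0]-o for n,L,o in obs]),p0);print(r.x,r.fun.round(1));return r.x
c=lambda x,y:(345+x/5,218+y/5)
d=lambda x,y:(340+(x-400)/5,150+y/5)
t=lsq([("scene",(-h,k,.11),c(273,158)),("scene",(-h,-k,.11),c(295,178)),("scene",(-h,k,0),c(252,277)),("scene",(-h,-k,0),c(270,288)),
("top",(h,k,.11),d(578,22)),("top",(h,-k,.11),d(592,14)),("top",(-h,k,.11),d(655,128)),("top",(-h,-k,.11),d(674,118)),("top",(h,k,0),d(566,115)),("top",(-h,k,0),d(645,215))],[.52,-.34,0])
s=lsq([("scene",(-h,k,.06),c(20,97)),("scene",(-h,-k,.06),c(32,114)),("scene",(h,k,.06),c(180,15)),("scene",(h,-k,.06),c(193,30)),
("top",(h,k,.06),d(456,148)),("top",(h,-k,.06),d(474,147)),("top",(-h,k,.06),d(490,278)),("top",(-h,-k,.06),d(508,272))],[.48,-.21,0])
'''+s[j:]
s=s.replace('fx=4,fy=4','fx=4,fy=4').replace('cv2.imwrite("pics/ov_scene.png",A[:600,:])','A=cv2.resize(A,None,fx=.85,fy=.85);cv2.imwrite("pics/ov_scene.png",A)')
open("m1.py","w").write(s)
E
python3 m1.py
```

```text
[ 0.51601178 -0.34259575  0.06997199] [-0.5  0.9 -0.4 -0.2 -0.3 -0.3  0.2  0.4 -0.4 -0.7  0.1 -0.6  1.1 -0.1
  0.6  0.3 -1.  -1.1 -0.9  0.2]
[ 0.47874393 -0.21314461 -0.241619  ] [-0.4 -0.1 -0.1  0.  -0.  -0.1  0.2  0.2 -0.2  0.2 -0.  -0.2 -0.  -0.5
  0.3  0.1]
[ 0.5482216   0.16512102 -0.2105749 ] [-0.6  0.4 -0.4 -0.4 -0.4  0.1  0.   0.7  0.5  0.2  0.6 -0.6 -0.7 -2. ]
```

View pics/ov_scene.png

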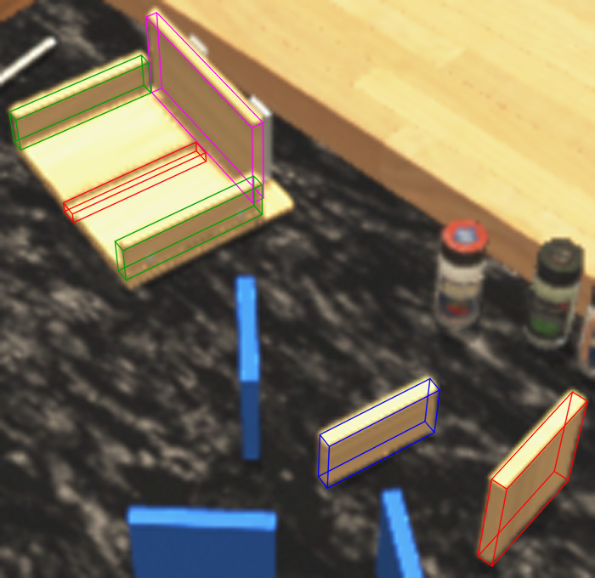

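View pics/ov_top.png

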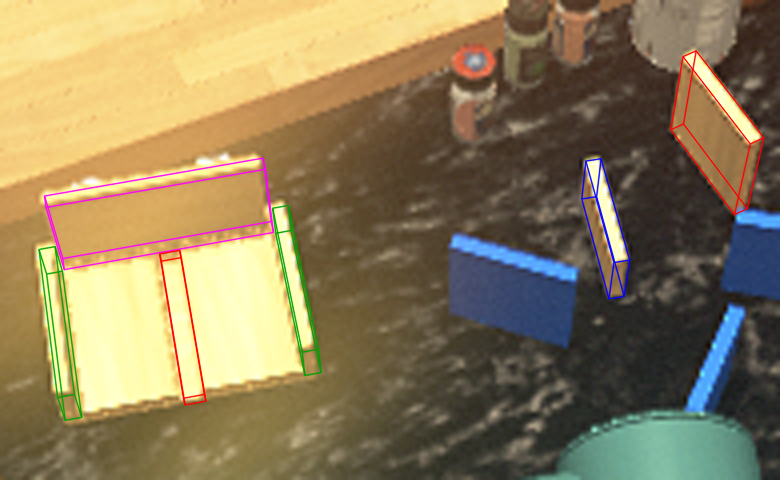

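The overlays match both boards and the rack within about a pixel. Next I work out the clearances and the first move.

```bash
cat >> h.py <<'E'
def togo(x,y,z,yaw):
    o=get_obs();p=o["tool_pos"];R=cv2.Rodrigues(np.zeros(3))[0]
    from scipy.spatial.transform import Rotation as Ro
    r=Ro.from_euler("xyz",o["ee_rot"]);d=r.inv().apply(np.array([x,y,z])-p)*100
    dy=(yaw-o["ee_rot"][2]+np.pi/2)%np.pi-np.pi/2
    print("shift cm",d.round(2),"turn deg",round(-np.degrees(dy),1),"tcp",p.round(4),"rpy",o["ee_rot"].round(3),"q6",o["joint_positions"][5].round(2))
E
python3 - <<'E'
from h import *
t,s,g=np.load("fit.npy")
def ray(n,px,z): return least_squares(lambda x:proj(n,[x[0],x[1],z])[0]-px,[.5,-.3]).x.round(3)
print("canister base",ray("scene",(457,252),0),"top@z.12",ray("top",(379,120),.13), ray("scene",(467,211),.13))
print("mill base",ray("scene",(487,257),0),ray("top",(397,107),.15),ray("scene",(499,217),.15))
print("jar base",ray("scene",(389,205),0))
print("blue near base",ray("scene",(374,310),0),ray("scene",(370,262),.11),ray("scene",(377,288),.11),ray("top",(392,194),.11),ray("top",(421,198),.11))
togo(t[0],t[1],.2,t[2]);togo(.35,.1,.25,t[2])
E
```

```text
canister base [ 0.638 -0.42 ] top@z.12 [ 0.692 -0.41 ] [ 0.677 -0.395]
mill base [ 0.683 -0.49 ] [ 0.707 -0.492] [ 0.701 -0.473]
jar base [ 0.637 -0.169]
blue near base [ 0.335 -0.372] [ 0.381 -0.309] [ 0.337 -0.371] [ 0.393 -0.301] [ 0.338 -0.383]
shift cm [-58.35 -75.74   1.98] turn deg -18.0 tcp [0.1326 0.5333 0.2184] rpy [-3.14  -0.     2.898] q6 -0.1
shift cm [-31.56 -36.8   -3.09] turn deg -18.0 tcp [0.1326 0.5333 0.2184] rpy [-3.14  -0.     2.898] q6 -0.1
```

servo_tool([
  [-31.5,-37,-2,-9],
  [-31.5,-37,-2,-9],
  [-31.5,-37,-2,-9],
  [-31.5,-37,-2,-9],
  [-31.5,-37,-2,-9],
  [-31.5,-37,-2,-9],
  [-31.5,-37,-2,-9],
  [-31.5,-37,-2,-9],
], claw=0)

```text
time: 1.1
tool_pos: [0.3495, 0.0965, 0.2393]
ee_rot: [3.142, 0.0, 3.053]
wrist_force: [0.0, 0.8, -0.2]
width: 0.0939
finger_force: 0.0
```

servo_tool([
  [0,0,0,0],
])

```text
time: 1.23
tool_pos: [0.3499, 0.0961, 0.239]
ee_rot: [-3.141, -0.001, 3.048]
wrist_force: [-0.3, 1.1, 1.2]
width: 0.0939
finger_force: 0.0
```

```bash
python3 - <<'E'
from h import *
t,s,g=np.load("fit.npy")
togo(t[0],t[1],.2,t[2])
E
```

```text
shift cm [-20.66 -42.11   3.91] turn deg -9.4 tcp [0.3499 0.0961 0.239 ] rpy [-3.141e+00 -1.000e-03  3.048e+00] q6 -1.37
```

servo_tool([
  [-20.7,-42.1,0,-9.4],
  [-20.7,-42.1,0,-9.4],
  [-20.7,-42.1,0,-9.4],
  [-20.7,-42.1,0,-9.4],
  [-20.7,-42.1,0,-9.4],
  [-20.7,-42.1,0,-9.4],
  [-20.7,-42.1,0,-9.4],
  [-20.7,-42.1,0,-9.4],
])

```text
time: 2.22
tool_pos: [0.5202, -0.3391, 0.238]
ee_rot: [3.14, -0.001, -3.064]
wrist_force: [0.1, -0.1, 1.4]
width: 0.0943
finger_force: 0.0
```

servo_tool([
  [0,0,0,0],
  [0,0,0,0],
])

```text
time: 2.48
tool_pos: [0.5194, -0.3368, 0.2389]
ee_rot: [3.14, -0.001, -3.062]
wrist_force: [0.3, 0.1, -0.4]
width: 0.0941
finger_force: 0.0
```

```bash
python3 - <<'E'
from h import *
t,s,g=np.load("fit.npy")
togo(t[0],t[1],.072,t[2])
a=snapshot("scene");b=snapshot("top")
cv2.imwrite("pics/grasp.png",np.hstack([cv2.resize(i[y:y+150,x:x+100],None,fx=4,fy=4,interpolation=cv2.INTER_CUBIC) for i,x,y in((a,350,150),(b,330,90))]))
E
```

```text
shift cm [ 0.37 -0.58 16.69] turn deg 0.5 tcp [ 0.5194 -0.3368  0.2389] rpy [ 3.140e+00 -1.000e-03 -3.062e+00] q6 -2.32
```

View pics/grasp.png

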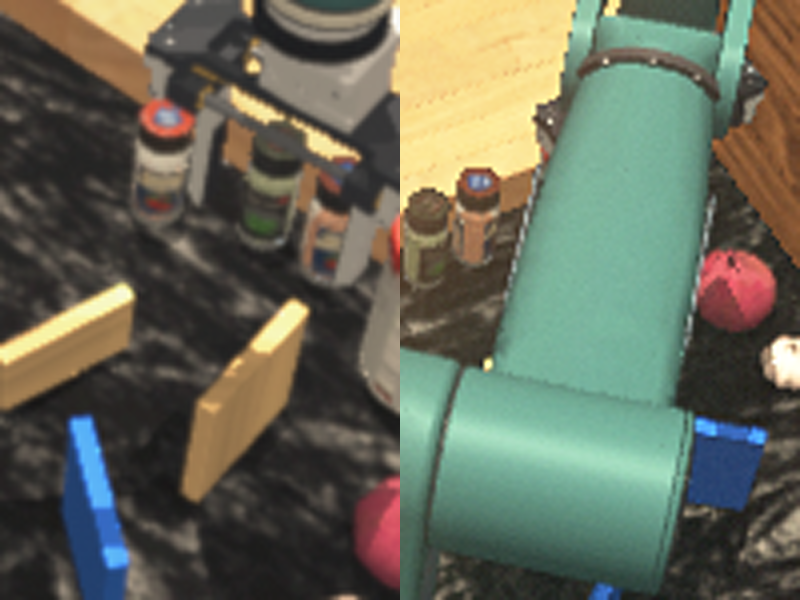

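The scene view shows the open fingers either side of the tall board's top, and the top view is blocked by the arm. Going down now.

servo_tool([
  [0.4,-0.6,2,0.5],
  [0.4,-0.6,5,0.5],
  [0.4,-0.6,8,0.5],
  [0.4,-0.6,11,0.5],
  [0.4,-0.6,14,0.5],
  [0.4,-0.6,16.3,0.5],
  [0.4,-0.6,16.3,0.5],
  [0.4,-0.6,16.3,0.5],
])

```text
time: 3.58
tool_pos: [0.5161, -0.3447, 0.0782]
ee_rot: [-3.14, 0.002, -3.072]
wrist_force: [0.9, 0.3, 0.2]
width: 0.094
finger_force: 0.0
```

```bash
python3 - <<'E'
from h import *
t,s,g=np.load("fit.npy")
togo(t[0],t[1],.074,t[2])
E
```

```text
shift cm [-0.    0.21  0.42] turn deg -0.0 tcp [ 0.5161 -0.3447  0.0782] rpy [-3.140e+00  2.000e-03 -3.072e+00] q6 -2.32
```

servo_tool([
  [0,0.2,0.4,0],
  [0,0.2,0.4,0],
  [0,0.2,0.4,0],
  [0,0.2,0.4,0],
  [0,0.2,0.4,0],
  [0,0.2,0.4,0],
  [0,0.2,0.4,0],
  [0,0.2,0.4,0],
], claw=255)

```text
time: 4.58
tool_pos: [0.5153, -0.343, 0.0724]
ee_rot: [3.141, 0.0, -3.073]
wrist_force: [0.3, 0.2, -0.2]
width: 0.0174
finger_force: 0.0
```

servo_tool([
  [0,0,0,0],
  [0,0,0,0],
])

```text
time: 4.82
tool_pos: [0.5152, -0.343, 0.0724]
ee_rot: [3.141, -0.0, -3.073]
wrist_force: [0.7, 0.2, 0.0]
width: 0.0138
finger_force: 30.0
```

servo_tool([
  [0,0,-1,0],
  [0,0,-4,0],
  [0,0,-8,0],
  [0,0,-12,0],
  [0,0,-16,0],
  [0,0,-16.5,0],
  [0,0,-16.5,0],
])

```text
time: 5.7
tool_pos: [0.515, -0.3428, 0.2366]
ee_rot: [3.141, -0.001, -3.073]
wrist_force: [-1.0, -0.2, -1.7]
width: 0.0141
finger_force: 30.0
```

```bash
python3 - <<'E'
from h import *
t,s,g=np.load("fit.npy")
P=place(g,[-.005,0,.2])[0];print(P);togo(*P,g[2])
E
```

```text
[0.54333204 0.16616613 0.2       ]
shift cm [-6.32 50.58  3.69] turn deg 16.0 tcp [ 0.515  -0.3428  0.2366] rpy [ 3.141e+00 -1.000e-03 -3.073e+00] q6 -2.32
```

servo_tool([
  [-0.5,4,0,1],
  [-1.2,10,0,3],
  [-2,16,0,5],
  [-2.7,22,0,7],
  [-3.5,28,0,9],
  [-4.2,34,0,11],
  [-5,40,0,13],
  [-5.6,45,0,14.5],
])

```text
time: 6.7
tool_pos: [0.5388, 0.112, 0.2342]
ee_rot: [-3.14, -0.005, 2.957]
wrist_force: [1.0, -1.1, -1.4]
width: 0.0139
finger_force: 30.0
```

servo_tool([
  [-0.5,3,0,1],
  [-0.7,5,0,1.5],
  [-0.7,5.6,0,1.5],
  [-0.7,5.6,0,1.5],
  [-0.7,5.6,0,1.5],
])

```text
time: 7.32
tool_pos: [0.5571, 0.1626, 0.237]
ee_rot: [-3.141, -0.001, 2.93]
wrist_force: [-0.3, 0.7, -1.4]
width: 0.0139
finger_force: 30.0
```

```bash
python3 - <<'E'
from h import *
t,s,g=np.load("fit.npy")
P=place(g,[-.005,0,.15])[0];togo(*P,g[2])
E
```

```text
shift cm [1.42 0.06 8.7 ] turn deg -0.1 tcp [0.5571 0.1626 0.237 ] rpy [-3.141e+00 -1.000e-03  2.930e+00] q6 -1.17
```

servo_tool([
  [1.4,0,0,0],
  [1.4,0,2,0],
  [1.4,0,5,0],
  [1.4,0,8,0],
  [1.4,0,11,0],
  [1.4,0,12.9,0],
  [1.4,0,12.9,0],
  [1.4,0,12.9,0],
])

```text
time: 8.32
tool_pos: [0.5444, 0.1666, 0.11]
ee_rot: [3.14, 0.002, 2.931]
wrist_force: [-0.3, 0.5, -1.5]
width: 0.0138
finger_force: 30.0
```

```bash
python3 - <<'E'
from h import *
t,s,g=np.load("fit.npy")
P=place(g,[-.005,0,.108])[0];togo(*P,g[2])
a=snapshot("scene");b=snapshot("top")
cv2.imwrite("pics/s1.png",a);cv2.imwrite("pics/t1.png",b)
o=get_obs();p=o["tool_pos"];hb=[p[0],p[1],o["ee_rot"][2]-np.pi]
out=[]
for n,i,x,y in(("scene",a,255,100),("top",b,200,165)):
    c=cv2.resize(i[y:y+100,x:x+100],None,fx=4,fy=4,interpolation=cv2.INTER_CUBIC)
    def bx(p,B,col):
        q=proj(n,place(p,B))
        for i in range(8):
            for k in(1,2,4):
                if not i&k: cv2.polylines(c,[np.round(((q[[i,i|k]]-[x,y])*4+1.5)*16).astype(int)],False,col,1,cv2.LINE_AA,4)
    bx(g,box([-.075,.075],[-.009,.009],[.008,.02]),(0,0,255))
    z=p[2]-.0724;bx(hb,box([-.055,.055],[-.007,.007],[z,z+.11]),(255,0,0))
    out.append(c)
cv2.imwrite("pics/ov2.png",np.hstack(out))
E
```

```text
shift cm [ 0.1  -0.07  0.2 ] turn deg -0.0 tcp [0.5444 0.1666 0.11  ] rpy [3.140e+00 2.000e-03 2.931e+00] q6 -1.16
```

View pics/ov2.png

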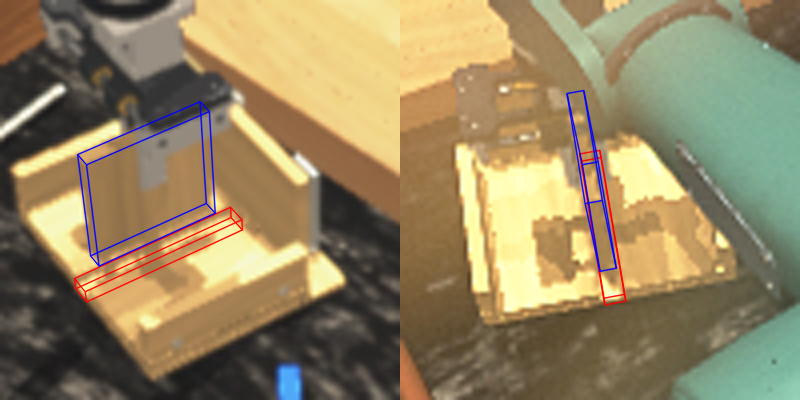

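The board hangs directly over the groove in both views: scene (145,185) in the crop, bottom edge over the groove line, with parallel edges. Lowering gently.

servo_tool([
  [0.1,-0.1,0.3,0],
  [0.1,-0.1,0.7,0],
  [0.1,-0.1,1.1,0],
  [0.1,-0.1,1.4,0],
  [0.1,-0.1,1.6,0],
  [0.1,-0.1,1.8,0],
  [0.1,-0.1,1.8,0],
])

```text
time: 9.3
tool_pos: [0.5425, 0.1657, 0.0903]
ee_rot: [-3.142, -0.0, 2.931]
wrist_force: [0.5, -0.2, -1.6]
width: 0.0136
finger_force: 30.0
```

servo_tool([
  [0,0,0.1,0],
  [0,0,0.2,0],
  [0,0,0.3,0],
  [0,0,0.3,0],
])

```text
time: 9.8
tool_pos: [0.5426, 0.1658, 0.0874]
ee_rot: [3.141, 0.0, 2.931]
wrist_force: [-0.3, 0.5, -2.0]
width: 0.0136
finger_force: 30.0
```

servo_tool([
  [0,0,0.1,0],
  [0,0,0.2,0],
  [0,0,0.3,0],
  [0,0,0.4,0],
  [0,0,0.5,0],
  [0,0,0.6,0],
  [0,0,0.6,0],
  [0,0,0.6,0],
])

```text
time: 10.8
tool_pos: [0.5426, 0.1658, 0.0814]
ee_rot: [3.141, 0.0, 2.931]
wrist_force: [0.3, 2.4, -2.1]
width: 0.0144
finger_force: 30.0
```

servo_tool([
  [0,0,0.1,0],
  [0,0,0.1,0],
  [0,0,0.1,0],
])

```text
time: 11.18
tool_pos: [0.5426, 0.1658, 0.0805]
ee_rot: [3.141, 0.0, 2.931]
wrist_force: [-0.3, 0.7, -0.7]
width: 0.0136
finger_force: 30.0
```

servo_tool([
  [0,0,0.05,0],
  [0,0,0.1,0],
  [0,0,0.1,0],
  [0,0,0.1,0],
])

```text
time: 11.68
tool_pos: [0.5427, 0.1658, 0.0804]
ee_rot: [3.141, 0.001, 2.931]
wrist_force: [-1.7, 1.2, 5.8]
width: 0.0141
finger_force: 30.0
```

```bash
python3 - <<'E'
from h import *
t,s,g=np.load("fit.npy")
P=place(g,[.020,0,.0804])[0];togo(*P,g[2])
b=[snapshot(n) for n in M]
cv2.imwrite("pics/seat.png",np.hstack([cv2.resize(i[y:y+100,x:x+100],None,fx=4,fy=4,interpolation=cv2.INTER_CUBIC) for i,x,y in zip(b,(255,200),(100,165))]))
print(get_obs()["wrist_force"])
E
```

```text
shift cm [-2.56  0.05  0.  ] turn deg 0.0 tcp [0.5427 0.1658 0.0804] rpy [3.141e+00 1.000e-03 2.931e+00] q6 -1.16
[-1.91240993  1.2233454   5.39676986]
```

View pics/seat.png

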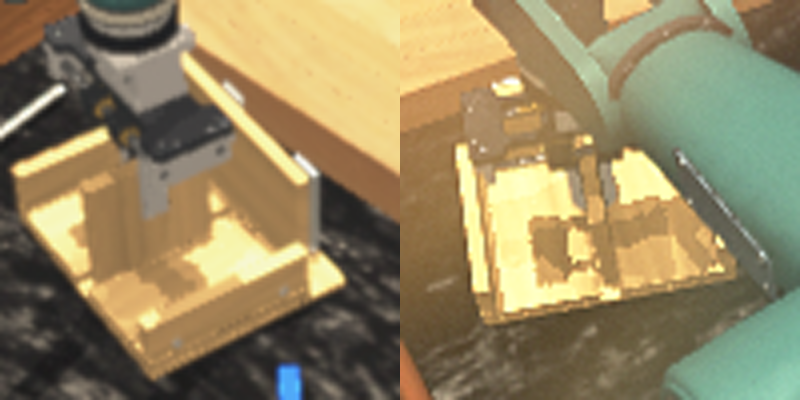

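The board is seated in the groove: TCP height matches the floor and the floor carries about 7 N. Sliding toward the back board with a slightly lighter down-force.

servo_tool([
  [0,0,-0.05,0],
  [-0.3,0,-0.05,0],
  [-0.6,0,-0.05,0],
  [-0.9,0,-0.05,0],
  [-1.2,0,-0.05,0],
  [-1.5,0,-0.05,0],
  [-1.8,0,-0.05,0],
  [-1.8,0,-0.05,0],
])

```text
time: 12.78
tool_pos: [0.5594, 0.1624, 0.0805]
ee_rot: [3.141, -0.002, 2.931]
wrist_force: [-4.4, 2.5, 6.3]
width: 0.0134
finger_force: 30.0
```

servo_tool([
  [-0.1,0,0,0],
  [-0.2,0,0,0],
  [-0.3,0,0,0],
  [-0.3,0,0,0],
])

```text
time: 13.28
tool_pos: [0.5619, 0.1618, 0.0805]
ee_rot: [3.141, -0.003, 2.931]
wrist_force: [-4.7, 2.7, 6.3]
width: 0.0139
finger_force: 30.0
```

servo_tool([
  [-0.1,0,0,0],
  [-0.2,0,0,0],
  [-0.2,0,0,0],
  [-0.2,0,0,0],
])

```text
time: 13.78
tool_pos: [0.5639, 0.1614, 0.0806]
ee_rot: [3.141, -0.003, 2.931]
wrist_force: [-4.9, 2.2, 7.1]
width: 0.0137
finger_force: 30.0
```

servo_tool([
  [0,0,-0.04,0],
  [-0.1,0,-0.04,0],
  [-0.1,0,-0.04,0],
])

```text
time: 14.15
tool_pos: [0.5648, 0.1612, 0.0806]
ee_rot: [3.141, -0.003, 2.931]
wrist_force: [-4.7, 2.6, 5.4]
width: 0.0138
finger_force: 30.0
```

servo_tool([
  [-0.1,0,0,0],
  [-0.1,0,0,0],
  [-0.1,0,0,0],
])

```text
time: 14.52
tool_pos: [0.5658, 0.161, 0.0806]
ee_rot: [3.141, -0.003, 2.931]
wrist_force: [-4.3, 2.3, 5.9]
width: 0.0136
finger_force: 30.0
```

servo_tool([
  [-0.1,0,0,0],
  [-0.1,0,0,0],
  [-0.1,0,0,0],
])

```text
time: 14.9
tool_pos: [0.5668, 0.1608, 0.0806]
ee_rot: [3.141, -0.003, 2.931]
wrist_force: [-4.9, 2.1, 6.3]
width: 0.0134
finger_force: 30.0
```

servo_tool([
  [-0.1,0,0,0],
  [-0.1,0,0,0],
  [-0.1,0,0,0],
])

```text
time: 15.28
tool_pos: [0.5677, 0.1606, 0.0806]
ee_rot: [3.141, -0.003, 2.931]
wrist_force: [-3.2, 2.0, 6.0]
width: 0.014
finger_force: 30.0
```

servo_tool([
  [-0.1,0,0,0],
  [-0.1,0,0,0],
  [-0.1,0,0,0],
])

```text
time: 15.65
tool_pos: [0.5687, 0.1604, 0.0806]
ee_rot: [3.141, -0.003, 2.931]
wrist_force: [-5.0, 3.2, 4.9]
width: 0.0141
finger_force: 30.0
```

servo_tool([
  [-0.1,0,0,0],
  [-0.1,0,0,0],
  [-0.1,0,0,0],
])

```text
time: 16.02
tool_pos: [0.5697, 0.1602, 0.0805]
ee_rot: [3.141, -0.003, 2.931]
wrist_force: [-4.8, 1.7, 5.6]
width: 0.0137
finger_force: 30.0
```

servo_tool([
  [-0.1,0,0,0],
  [-0.1,0,0,0],
  [-0.1,0,0,0],
])

```text
time: 16.4
tool_pos: [0.5707, 0.16, 0.0806]
ee_rot: [3.141, -0.003, 2.931]
wrist_force: [-4.8, 1.4, 5.2]
width: 0.014
finger_force: 30.0
```

servo_tool([
  [-0.1,0,0,0],
  [-0.1,0,0,0],
  [-0.1,0,0,0],
])

```text
time: 16.77
tool_pos: [0.5713, 0.1598, 0.0806]
ee_rot: [3.141, -0.004, 2.931]
wrist_force: [-5.5, 3.5, 6.5]
width: 0.0137
finger_force: 30.0
```

servo_tool([
  [-0.1,0,0,0],
  [-0.1,0,0,0],
  [-0.1,0,0,0],
])

```text
time: 17.15
tool_pos: [0.5718, 0.1597, 0.0806]
ee_rot: [3.141, -0.005, 2.931]
wrist_force: [-6.2, 1.4, 8.1]
width: 0.0138
finger_force: 30.0
```

servo_tool([
  [-0.1,0,0,0],
  [-0.1,0,0,0],
  [-0.1,0,0,0],
])

```text
time: 17.52
tool_pos: [0.5725, 0.1596, 0.0807]
ee_rot: [3.142, -0.005, 2.931]
wrist_force: [-7.6, 2.6, 7.9]
width: 0.0139
finger_force: 30.0
```

servo_tool([
  [-0.1,0,0,0],
  [-0.1,0,0,0],
  [-0.1,0,0,0],
])

```text
time: 17.9
tool_pos: [0.5731, 0.1595, 0.0807]
ee_rot: [-3.141, -0.006, 2.932]
wrist_force: [-8.7, 2.5, 8.2]
width: 0.0142
finger_force: 30.0
```

Contact began at about x = 0.571, and the push is now around 4 N. Continuing to about 10 N, which is TCP x ≈ 0.577.

servo_tool([
  [-0.1,0,0,0],
  [-0.15,0,0,0],
  [-0.2,0,0,0],
  [-0.2,0,0,0],
  [-0.2,0,0,0],
])

```text
time: 18.52
tool_pos: [0.5743, 0.1592, 0.0808]
ee_rot: [-3.141, -0.008, 2.932]
wrist_force: [-11.6, 3.3, 10.4]
width: 0.0139
finger_force: 30.0
```

servo_tool([
  [-0.1,0,0,0],
  [-0.15,0,0,0],
  [-0.2,0,0,0],
  [-0.2,0,0,0],
  [-0.2,0,0,0],
])

```text
time: 19.15
tool_pos: [0.5755, 0.159, 0.0809]
ee_rot: [-3.141, -0.009, 2.932]
wrist_force: [-14.2, 3.3, 11.5]
width: 0.0139
finger_force: 30.0
```

servo_tool([
  [-0.1,0,0,0],
  [-0.15,0,0,0],
  [-0.2,0,0,0],
  [-0.25,0,0,0],
  [-0.25,0,0,0],
  [-0.25,0,0,0],
])

```text
time: 19.9
tool_pos: [0.577, 0.1586, 0.0809]
ee_rot: [-3.141, -0.011, 2.932]
wrist_force: [-16.1, 3.3, 12.4]
width: 0.0138
finger_force: 30.0
```

servo_tool([
  [0,0,0,0],
  [0,0,0,0],
  [0,0,0,0],
  [0,0,0,0],
  [0,0,0,0],
  [0,0,0,0],
  [0,0,0,0],
  [0,0,0,0],
])

```text
time: 20.9
tool_pos: [0.5771, 0.1587, 0.081]
ee_rot: [-3.141, -0.011, 2.932]
wrist_force: [-15.5, 3.0, 11.6]
width: 0.0136
finger_force: 30.0
```

```bash
python3 - <<'E'
from h import *
b=[snapshot(n) for n in M]
cv2.imwrite("pics/press.png",np.hstack([cv2.resize(i[y:y+100,x:x+100],None,fx=4,fy=4,interpolation=cv2.INTER_CUBIC) for i,x,y in zip(b,(255,200),(100,165))]))
o=get_obs();print(o["time"],o["tool_pos"],o["wrist_force"],o["wrist_torque"],o["ee_rot"],o["finger_force"])
E
```

```text
21.0 [0.57707992 0.15866656 0.08095398] [-15.82305644   3.37741697  13.23817581] [ 0.60811359  2.42290806 -0.04224038] [-3.14103534 -0.01126503  2.93191679] 29.999307990074158
```

View pics/press.png

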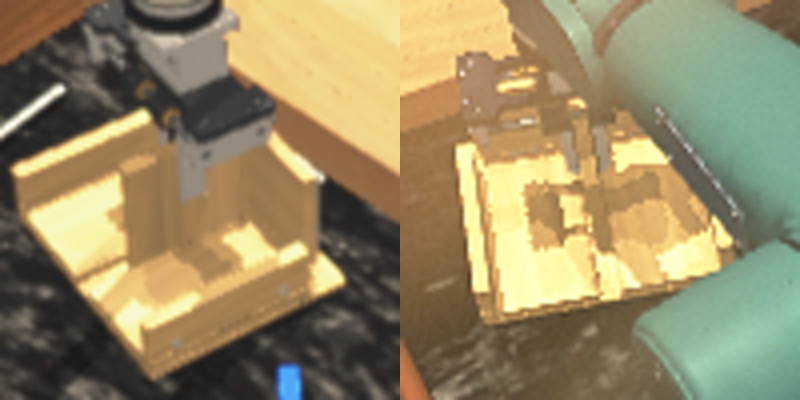

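The scene view shows the board upright in the groove against the back board, at about (195,205) in the crop. Spring travel (≈6.4 mm) and wrist force less friction both put the push near 9–10 N. Holding.

servo_tool([
  [0,0,0,0],
  [0,0,0,0],
  [0,0,0,0],
  [0,0,0,0],
  [0,0,0,0],
  [0,0,0,0],
  [0,0,0,0],
  [0,0,0,0],
])

```text
time: 22.0
tool_pos: [0.577, 0.1587, 0.0809]
ee_rot: [-3.141, -0.011, 2.932]
wrist_force: [-16.4, 2.8, 11.6]
width: 0.0139
finger_force: 30.0
```

servo_tool([
  [0,0,0,0],
  [0,0,0,0],
  [0,0,0,0],
  [0,0,0,0],
  [0,0,0,0],
  [0,0,0,0],
  [0,0,0,0],
  [0,0,0,0],
])

```text
time: 23.0
tool_pos: [0.577, 0.1587, 0.0809]
ee_rot: [-3.141, -0.011, 2.932]
wrist_force: [-16.2, 3.3, 12.4]
width: 0.0143
finger_force: 30.0
```

servo_tool([
  [0,0,0,0],
  [0,0,0,0],
  [0,0,0,0],
  [0,0,0,0],
  [0,0,0,0],
  [0,0,0,0],
  [0,0,0,0],
  [0,0,0,0],
])

```text
time: 24.0
tool_pos: [0.5771, 0.1587, 0.081]
ee_rot: [-3.141, -0.011, 2.932]
wrist_force: [-15.3, 3.0, 12.3]
width: 0.014
finger_force: 30.0
```

```bash
python3 -c "
from bench import *
print(get_obs()['tool_pos'],get_obs()['wrist_force'],close_job())"
```

```text
the job is handed in; nothing more can be done
[0.57707287 0.15866156 0.08096559] [-15.28249073   3.00923241  12.26331937] None
```

The tall board is upright and fully down in the groove, still gripped and pressing on the back board with an estimated 10 N (inferred from spring travel and wrist force), held for about 4 s before I handed the job in at 24 s; no verdict came back.

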